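# Refit the dust extractor's service cover

## Task

Lift the service cover up and off the two prongs it hangs on and set it flat in its place on top of the dust extractor's housing. Then, with the cover sitting there, turn its quarter-turn fastener clockwise until the slot lines up with the two marks on the cover, and press the cover down fully flat against the housing, firmly but without forcing it. Finish while still holding it pressed down, so that the screws can be put in, and leave the other things on the bench where they are.

Things in the scene. Friction and masses are not known exactly. Their poses are not given: they have to be found in the camera images.
- cover_top (a point): Service cover: level aluminium plate 120 (its x) x 160 (its y) x 6 mm, 0.4 kg with its fastener. Point: centre of its upper face, z up. Two 16 holes at x -48, y +-64 for the prongs. Two dark marks on its y axis either side of the fastener, which stands at the centre and by which it is lifted; below the plate its T foot (28 x 5, parallel to the wing) reaches 16 under the underside.
- wing (a point): The fastener's wing, for lifting the cover and turning the fastener: upright steel bar 48 long (its x) x 12 thick (its y) x 40 mm tall on a disc of radius 22, 6 high, lying on the cover. Point: the wing's centre, 26 above the cover's upper face (wing top 20 above it, disc top 20 below it). A dark slot runs along the wing's top.
- fastener (a joint): Angle of the fastener in the cover (rad), growing clockwise seen from above, range 0 to 1.9, no stop at the goal. At 0 wing and slot lie along the cover's x axis; at 1.571 the slot lines up with the two marks (cover's y axis). Starts at 0.15 to 0.5. Friction 0.08 N m: it stays where it is left, and the cover keeps its angle while carried by the wing.
- seat (a point): The cover's place on top of the fixed grey housing (190 x 230 x 115 mm): centre of the opening, at the hard top face. Seated, the cover is centred over it, axes parallel. Lips 20 high, flared on top, stand 2.5 clear round the cover. Pressed home, its underside lies on the hard face; inside, a plate slotted along y lets the fastener's foot down only when lined up, else the cover stays 4 proud.
- rim (a joint): How far the sprung black sealing rim round the opening is pressed down (m). At 0 it stands 5 mm above the hard top face and carries the unpressed cover (whose upper face is then 11 mm above the seat point); 0.005 = cover flat on the hard face. Spring: 7 N at 0, 11 N at 0.005, so it lifts the cover again when let go.
- prongs (a point): Fixed bracket on which the cover hangs level: two flat steel prongs along x at y +-64 on a wooden foot, tips turned up as 9 mm pegs, 22 tall, at x -48. Point: midway between the prongs at their upper faces (z = 100 mm), on which the cover's underside rests; the cover must rise over 22 to clear the pegs. Nothing stands above it.
- screwdriver: A loose screwdriver lying on the bench, black handle, about 200 mm long; bystander, to be left alone.
- tape_measure: A grey tape measure, 65 x 35 x 60 mm; bystander, to be left alone.
- tape_roll: A roll of paper tape lying flat, 90 across, 25 mm high; bystander, to be left alone.
- offcut: A wooden offcut, 160 x 60 x 22 mm; bystander, to be left alone.
- glue: A white glue bottle, 60 across, 150 mm tall; bystander, to be left alone.
- screw_pot: An open steel pot, 64 across, 60 mm tall; bystander, to be left alone.
- spanner: A steel spanner lying on the bench; bystander, to be left alone.
Things that resemble listed ones, but are neither listed nor needed, are in the scene too. Of the things that look like the part that bears prongs, the smaller one is meant.

How it is judged:
On the way, in this order (a step that is already met when the one before it is completed fails the run):
1. the cover is lifted clear of the prongs (z of cover_top in the frame of prongs above 0.03 m and contact force between cover and bracket below 0.01 N), for 0.1 s.
2. the cover sits in its place on the housing (horizontal distance between cover_top and seat below 0.006 m and angle between the x axis of cover_top and the x axis of seat, either way round below 0.1 rad and z of cover_top in the frame of seat below 0.014 m and angle between cover_top's own z axis and vertical below 0.06 rad), for 0.2 s.
3. with the cover in place, the fastener's slot is lined up with the marks (all of step 2 and value of joint fastener between 1.421 and 1.721 rad), for 0.2 s.
At the end, for the whole second after the job is handed in: Cover in its place (centre within 6 mm, square within 0.1 rad, level within 0.06 rad) and at rest; fastener within 0.15 rad of lined up; sprung rim pressed over 4 mm, cover top under 7.5 mm above the seat point; fingers still pressing or holding it with over 2 N. Ends holding (all of step 3 and value of joint rim above 0.004 m and z of cover_top in the frame of seat below 0.0075 m and contact force between the fingers and cover above 2 N and linear speed of cover below 0.02 m/s); the arm keeps its last pose, push and grip.
It fails at once if one of the other loose things on the bench is moved by more than 50 mm (distance of any of screwdriver, tape_measure, tape_roll, offcut, glue, screw_pot, spanner from where it was at the start of the episode above 0.05 m).
It fails at once if the cover is forced or dropped onto the housing with more than 70 N (contact force between cover and housing above 70 N).
It also fails if it takes over 54 s, if anything falls off the work surface, if the arm or the gripper's body presses on something with over 40 N, if the wrist force passes 120 N, or if a joint passes its speed limit or range.

## Robot

A 6-joint arm with a two-finger parallel gripper is mounted at the origin on the work surface. World frame = base frame: x ahead of the robot, y to its left, z up, the work surface at z = 0. Lengths are in m, angles in rad, forces in N, time in s.
With the tool pointing down it reaches from about 0.35 to 0.975 m from the base axis. Payload 7.1 kg.
Tool frame: the origin (TCP) lies midway between the tips of the shut fingers; the grasp point (between the pads) lies 19 mm behind it; z points along the fingers, x is the direction in which the jaws open and shut, and the axes are right-handed (so a half turn about z gives the same grasp; the last joint's range is limited). The gripper opens to 88 mm and grips with 3 to 60 N. Pads are 20 mm wide; open, the fingers measure 115 mm over their backs; the gripper's body (75 mm by 178 mm) begins 61 mm behind the grasp point.
Start: joints at [1.253, 0.423, 1.63, -0, 1.089, -0.019], TCP at [0.184, 0.597, 0.223] pointing down, gripper open.
Joint ranges: [-3, 3], [-0.9, 2.11], [0.09, 2.58], [-1.31, 4.45], [0.11, 2.69], [-2.54, 2.54]. Speed limits (rad/s): [2.39, 2.39, 3.01, 3.14, 3.14, 3.14].

## Interface

Orientations are given as a unit quaternion [w, x, y, z].
In Python, from station import move_pose, movel, movej, command_gripper, wait, inverse_kinematics, read_camera, camera_info, MotionError, job_done, get_time, get_joint_pos, get_qvel, get_effort, get_tcp_pos, get_ee_rot, get_ft_force, get_ft_torque, get_grip_width gives the robot as it stands. Calls block until the motion is done:
- move_pose(position, orientation): joint-space move of the TCP to a pose.
- movel(position, frame=None, v=0.15, until_force=None): straight line of the TCP; frame=None keeps the orientation; v is the mean speed in m/s. With until_force (N) it stops when the force on the tool has changed by that much, and returns True; else False.
- movej(angles): joint-space move.
- command_gripper(opening): opening from 0.0 (shut) to 1.0 (fully open); the grip force is fixed at half the most; returns when the fingers have stopped.
- wait(seconds).
- inverse_kinematics(position, orientation): joint angles nearest the present ones, or None.
- read_camera(name): name is "scene" or "top"; returns the picture (384x512x3 uint8, red, green, blue); there is no depth.
- camera_info(name): a dict with "intrinsics" (3x3 intrinsics, pixels), "T" (4x4, takes a point from camera to world coordinates). Camera axes: x right, y up, looking along -z (the intrinsics and any distortion apply to the point x, -y, -z); pixel columns grow to the right and rows downward; lengths in m; the calibration is good to about 2 mm. A picture is of the moment at which its call begins. camera_info takes no time and is no camera call.
A pose or a line that the arm cannot do raises MotionError and nothing moves.
- job_done(): hands the job in, once; it reports no verdict.
Readings, each from a call of its own:
- get_time(): time.
- get_joint_pos(): joint angles.
- get_qvel(): joint speeds.
- get_effort(): joint torques, N m.
- get_tcp_pos(): TCP position.
- get_ee_rot(): TCP orientation.
- get_ft_force(): force on the tool from outside, world axes, zero at the start.
- get_ft_torque(): the same for the moment, N m.
- get_grip_width(): opening from 0.0 (shut) to 1.0 (fully open).
Only numpy, scipy, OpenCV 4.12 (cv2) and the standard library are available. Lean on these libraries where they do the work, as an engineer would, in place of code of your own. Each camera call takes 0.05 s, during which the arm holds its last target.

## Working session

There is one attempt and no reset: what is moved stays moved. The work goes in short steps, each a Python script; the robot and the scene stay as the last script left them, time stands still between calls to the robot, and variables do not carry over. Pictures are saved under pics/ and viewed, and the job is handed in when it is done.

```bash
mkdir -p pics; ls
python3 - <<'E'
from station import *
import cv2
for n in ("scene","top"):
    im=read_camera(n); cv2.imwrite(f"pics/{n}0.png",im[:,:,::-1]); i=camera_info(n); print(n,i)
print(get_time(),get_ee_rot(),get_ft_force())
E
```

```text
pics
scene {'intrinsics': array([[479.9814926 ,   0.        , 255.34108938],
       [  0.        , 479.9814926 , 184.27257247],
       [  0.        ,   0.        ,   1.        ]]), 'T': array([[-0.60704565, -0.55669114,  0.56708955,  1.40812553],
       [ 0.79449283, -0.41022462,  0.4477688 ,  0.75958544],
       [-0.01663483,  0.72236468,  0.69131219,  1.27171266],
       [ 0.        ,  0.        ,  0.        ,  1.        ]])}
top {'intrinsics': array([[363.6716468 ,   0.        , 256.58594688],
       [  0.        , 363.6716468 , 191.74107424],
       [  0.        ,   0.        ,   1.        ]]), 'T': array([[ 0.02257216,  0.9904087 , -0.13631252,  0.32474849],
       [-0.99972135,  0.02330289,  0.00376718,  0.00338917],
       [ 0.00690753,  0.1361895 ,  0.99065872,  1.10143139],
       [ 0.        ,  0.        ,  0.        ,  1.        ]])}
0.1 [ 3.93821090e-04  8.04480603e-01  5.93978542e-01 -5.44716736e-04] [ 0.34026104 -0.03404809 -0.28705242]
```

View pics/scene0.png

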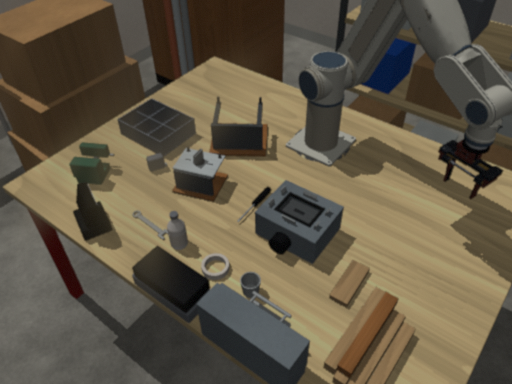

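View pics/top0.png

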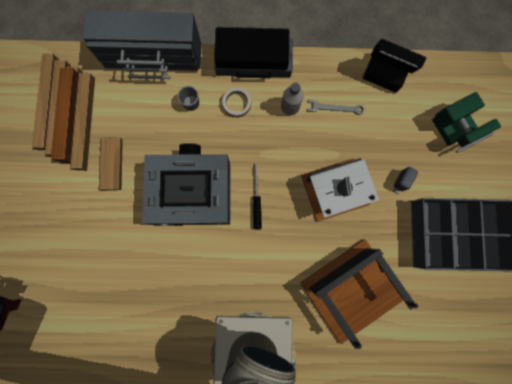

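The scene view shows the cover hanging on a small bracket at scene (200,172) / top (341,188). The housing is at scene (300,218) / top (186,188), with the rim as a dark rectangle around its opening.

There are two bracket candidates: the small one carrying the cover at top (341,188), and a larger empty one at top (358,292). The small one fits because the task asks for the smaller and the cover hangs on it. I'll confirm in a crop.

Run:
```python
import cv2,numpy as np
s=cv2.imread("pics/scene0.png");t=cv2.imread("pics/top0.png")
def c(im,x,y,w,h,k): return cv2.resize(im[y:y+h,x:x+w],(w*k,h*k),interpolation=cv2.INTER_CUBIC)
a=np.vstack([np.hstack([c(t,290,145,100,75,4),c(t,135,140,100,75,4)]),np.hstack([c(s,165,135,80,70,5)[:300],c(s,250,178,100,85,4)[:300]])])
cv2.imwrite("pics/crop0.png",a);print(a.shape)
```

```text
(600, 800, 3)
```

View pics/crop0.png

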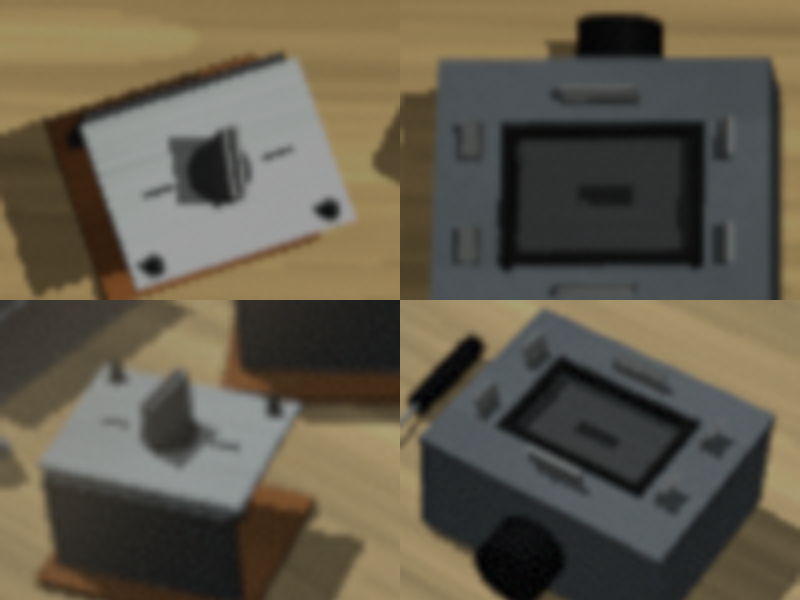

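The crop confirms it. The small bracket carries the cover, with peg tips at top (328,211) and (371,197), i.e. the cover's -x side, facing the robot. Next I'll measure edges and corners in both views.

```bash
cat > h.py <<'E'
import numpy as np, cv2
from station import *
CI={n:camera_info(n) for n in("scene","top")}
def ray(n,p):
    K=CI[n]["intrinsics"];T=CI[n]["T"]
    d=np.linalg.inv(K)@[p[0],p[1],1.]; d=T[:3,:3]@[d[0],-d[1],-d[2]]
    return T[:3,3],d/np.linalg.norm(d)
def onz(n,p,z):
    o,d=ray(n,p); return o+d*(z-o[2])/d[2]
def tri(ps,pt):
    o1,d1=ray("scene",ps);o2,d2=ray("top",pt)
    A=np.stack([d1,-d2],1);s=np.linalg.lstsq(A,o2-o1,rcond=None)[0]
    a=o1+d1*s[0];b=o2+d2*s[1];return (a+b)/2,np.linalg.norm(a-b)
def proj(n,X):
    K=CI[n]["intrinsics"];T=CI[n]["T"];c=T[:3,:3].T@(np.array(X)-T[:3,3]);q=K@[c[0],-c[1],-c[2]];return q[:2]/q[2]
def quad(mask):
    cs,_=cv2.findContours(mask.astype(np.uint8),cv2.RETR_EXTERNAL,cv2.CHAIN_APPROX_NONE)
    c=max(cs,key=cv2.contourArea); h=cv2.convexHull(c)
    for e in np.linspace(1,15,57):
        q=cv2.approxPolyDP(h,e,True)
        if len(q)<=4: break
    q=q[:,0].astype(float); 
    # refine: fit line to contour points near every side
    P=c[:,0].astype(float);L=[]
    for i in range(len(q)):
        a,b=q[i],q[(i+1)%len(q)];u=(b-a)/np.linalg.norm(b-a);n=np.array([-u[1],u[0]])
        t=(P-a)@u;m=(abs((P-a)@n)<1.6)&(t>.12*np.linalg.norm(b-a))&(t<.88*np.linalg.norm(b-a))
        vx,vy,x,y=cv2.fitLine(P[m].astype(np.float32),cv2.DIST_HUBER,0,.01,.01)[:,0];L.append(np.cross([x,y,1],[x+vx,y+vy,1]))
    Q=[]
    for i in range(len(q)):
        X=np.cross(L[i-1],L[i]);Q.append(X[:2]/X[2])
    return np.array(Q),cv2.contourArea(c)
E
python3 - <<'E'
from h import *
s=cv2.imread("pics/scene0.png");t=cv2.imread("pics/top0.png")
out=[]
for n,im,(x,y,w,h) in(("top",t,(290,145,100,80)),("scene",s,(165,138,75,65))):
    c=cv2.resize(im[y:y+h,x:x+w],None,fx=4,fy=4,interpolation=cv2.INTER_CUBIC)
    hsv=cv2.cvtColor(c,cv2.COLOR_BGR2HSV); g=c.min(2)
    m=((g>(120 if n=="top" else 110)))
    m=cv2.morphologyEx(m.astype(np.uint8),cv2.MORPH_OPEN,np.ones((5,5)))
    q,a=quad(m); Q=(q+.5)/4-.5+[x,y]; print(n,Q.round(2).tolist(),a/16)
    v=c.copy(); v[m>0,2]=255
    for p in q: cv2.circle(v,tuple(int(k) for k in p),3,(255,0,0),-1)
    out.append(v)
    for p in Q: print(onz(n,p,.106).round(4))
H=max(o.shape[0] for o in out)
cv2.imwrite("pics/m0.png",np.hstack([cv2.copyMakeBorder(o,0,H-o.shape[0],0,0,0) for o in out]))
E
```

```text
top [[363.69, 159.38], [378.4, 199.17], [324.11, 216.53], [310.6, 176.3]] 2326.40625
[ 0.5603 -0.2985  0.106 ]
[ 0.4489 -0.3372  0.106 ]
[ 0.3975 -0.187   0.106 ]
[ 0.5086 -0.1496  0.106 ]Traceback (most recent call last):
  File "<stdin>", line 9, in <module>
  File "h.py", line 28, in quad
    vx,vy,x,y=cv2.fitLine(P[m].astype(np.float32),cv2.DIST_HUBER,0,.01,.01)[:,0];L.append(np.cross([x,y,1],[x+vx,y+vy,1]))
              ~~~~~~~~~~~^^^^^^^^^^^^^^^^^^^^^^^^^^^^^^^^^^^^^^^^^^^^^^^^^^
cv2.error: OpenCV(4.12.0) /io/opencv/modules/imgproc/src/linefit.cpp:50: error: (-215:Assertion failed) count > 0 in function 'fitLine2D_wods'
```

Run:
```python
from h import *
s=cv2.imread("pics/scene0.png");t=cv2.imread("pics/top0.png")
def c(im,x,y,w,h,k):
    v=cv2.resize(im[y:y+h,x:x+w],(w*k,h*k),interpolation=cv2.INTER_CUBIC)
    for i in range(x-x%10+10,x+w,10): cv2.line(v,(int((i-x+.5)*k),0),(int((i-x+.5)*k),5),(0,0,255),1);cv2.putText(v,str(i),(int((i-x)*k)-10,16),0,.35,(0,0,255),1)
    for i in range(y-y%10+10,y+h,10): cv2.line(v,(0,int((i-y+.5)*k)),(5,int((i-y+.5)*k)),(0,0,255),1);cv2.putText(v,str(i),(8,int((i-y+.5)*k)+4),0,.35,(0,0,255),1)
    return v
cv2.imwrite("pics/c1.png",c(s,168,140,66,60,12)[:, :])
cv2.imwrite("pics/c2.png",c(t,302,150,85,75,8))
cv2.imwrite("pics/c3.png",c(t,138,146,98,82,7))
cv2.imwrite("pics/c4.png",c(s,252,180,96,82,7))
```

```text
(no output)
```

View pics/c1.png

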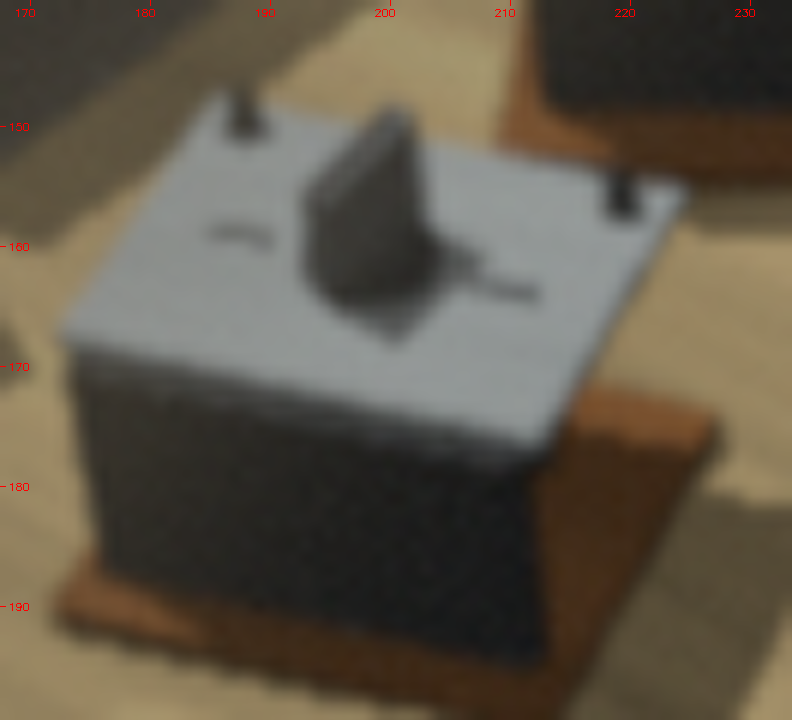

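View pics/c2.png

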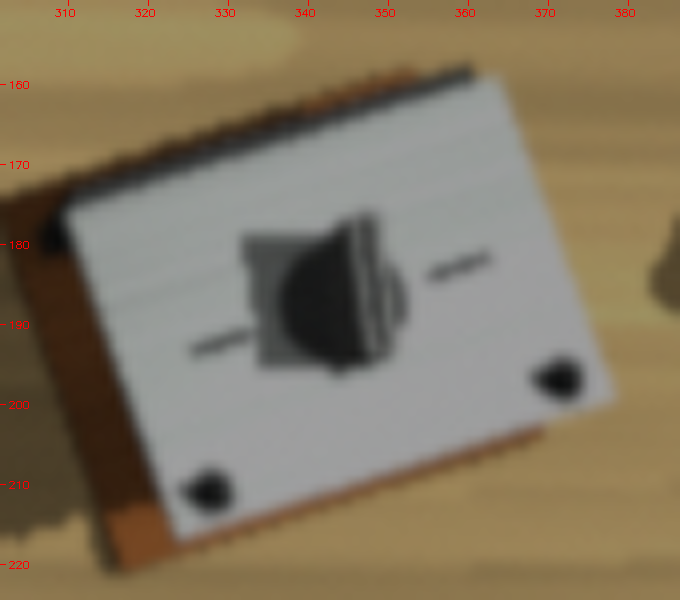

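View pics/c3.png

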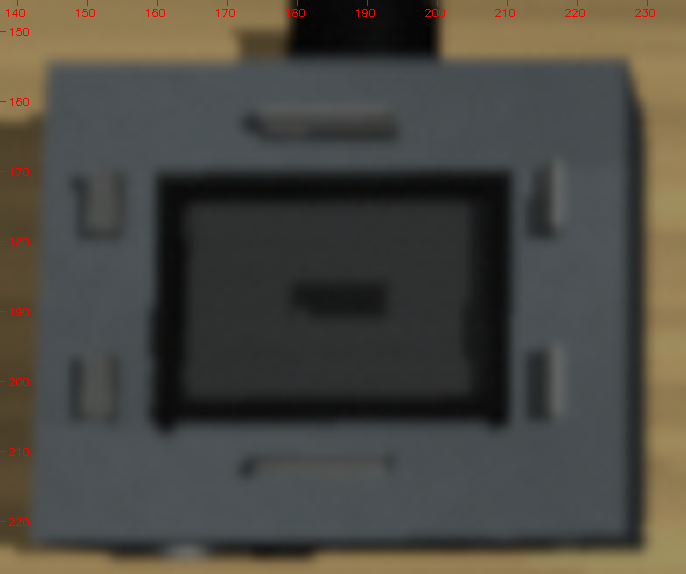

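View pics/c4.png

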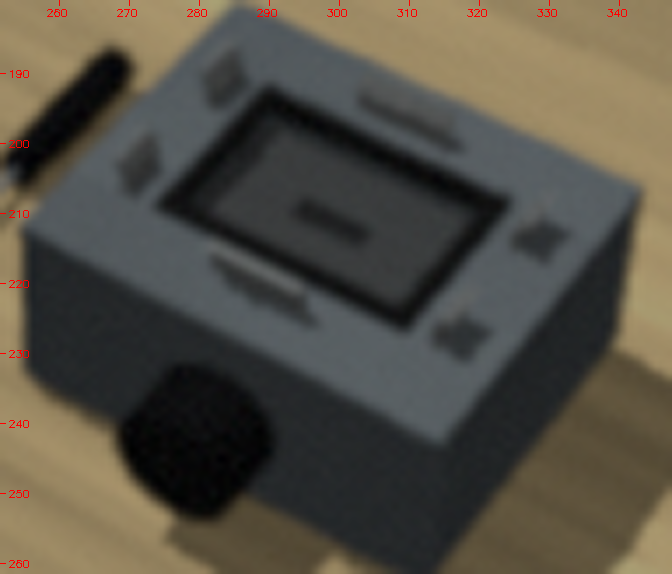

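Run:
```python
from h import *
C=[((224.8,154.6),(324.11,216.53)),((186,146.7),(378.4,199.17)),((172.5,167.3),(363.69,159.38)),((212.8,176.8),(310.6,176.3))]
print("cover");P=[]
for a,b in C: X,e=tri(a,b);print(X.round(4),round(e,4));P.append(X)
print(np.mean(P,0))
print("rim")
t=cv2.imread("pics/top0.png")
for nm,Cc in (("rim",[((290,192.2),(209.7,205.5)),((325,208.5),(160.2,206)),((310,226.5),(160.7,170.3)),((274.5,209),(211,170.3))]),("house",[((286,180.5),(228.5,223)),((343,206.5),(142,222.8)),((315,242.7),(145,154.3)),((255,212),(227.5,154.3))])):
    P=[]
    for a,b in Cc: X,e=tri(a,b);print(nm,X.round(4),round(e,4));P.append(X)
    print(np.mean(P,0),[np.linalg.norm(P[i]-P[i-1]).round(4) for i in range(4)])
    Z=.12 if nm=="rim" else .115
    T=np.array([onz("top",b,Z) for a,b in Cc]);S=np.array([onz("scene",a,Z) for a,b in Cc]);print(T.mean(0),S.mean(0))
    for Q in(T,S): 
        d=Q[0]-Q[1]+Q[3]-Q[2];d2=Q[3]-Q[0]+Q[2]-Q[1];print("ang y",np.degrees(np.arctan2(d[1],d[0])),"ang x",np.degrees(np.arctan2(d2[1],d2[0])))
print("wing")
w=[((194.5,154.6),(346.7,177)),((200.8,148.8),(349,195))]
for a,b in w: print(tri(a,b),onz("top",b,.152),onz("scene",a,.152))
x,y,k=330,168,10
v=cv2.resize(t[y:y+35,x:x+40],None,fx=18,fy=16,interpolation=cv2.INTER_CUBIC);cv2.imwrite("pics/w.png",cv2.convertScaleAbs(v,alpha=1.5))
```

```text
cover
[ 0.3961 -0.1845  0.1102] 0.0039
[ 0.4477 -0.3345  0.1099] 0.0029
[ 0.5598 -0.2975  0.1045] 0.0031
[ 0.5082 -0.1483  0.1005] 0.0051
[ 0.47793248 -0.24122507  0.1062747 ]
rim
rim [0.4192 0.1276 0.113 ] 0.0025
rim [0.4142 0.2631 0.1126] 0.0043
rim [0.5125 0.267  0.1155] 0.0048
rim [0.5158 0.1295 0.113 ] 0.0062
[0.46541361 0.19680149 0.11353342] [np.float64(0.0967), np.float64(0.1356), np.float64(0.0984), np.float64(0.1376)]
[0.46577415 0.19373797 0.12      ] [0.46931002 0.20170418 0.12      ]
ang y -88.36091388119317 ang x 1.384259309470856
ang y -87.80078384367913 ang x 1.9035380999475504
house [0.3723 0.0768 0.1042] 0.0057
house [0.3688 0.3078 0.1121] 0.0005
house [0.5571 0.314  0.1126] 0.005
house [0.563  0.0851 0.111 ] 0.0049
[0.46530479 0.19590044 0.10996942] [np.float64(0.191), np.float64(0.2312), np.float64(0.1884), np.float64(0.229)]
[0.46582806 0.19365205 0.115     ] [0.46842152 0.20011091 0.115     ]
ang y -88.7154653536591 ang x 1.9858442106786423
ang y -87.95389750684835 ang x 1.8868488759113167
wing
(array([ 0.49924529, -0.23661578,  0.15446332]), np.float64(0.0028362956617775923)) [ 0.50050621 -0.23849316  0.152     ] [ 0.49686042 -0.2372888   0.152     ]
(array([ 0.45350742, -0.24599163,  0.14590287]), np.float64(0.0008566679220452399)) [ 0.45244849 -0.24402586  0.152     ] [ 0.45879772 -0.24099609  0.152     ]
```

View pics/w.png

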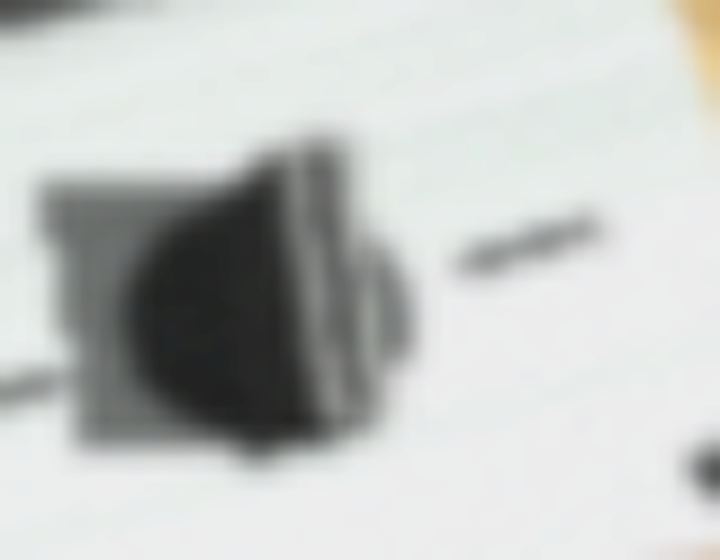

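```bash
cat >> h.py <<'E'
def Q(yaw):  # tool down, jaw axis at yaw (deg)
    a=np.radians(yaw)/2; return np.array([0,np.cos(a),np.sin(a),0])
def shot(tag,boxes=()):
    for n in("scene","top"):
        im=read_camera(n);cv2.imwrite(f"pics/{n}_{tag}.png",im[:,:,::-1])
E
python3 - <<'E'
from h import *
print(proj("top",(.4788,-.2431,.106)),proj("top",(.4775,-.242,.152)),proj("scene",(.4775,-.242,.152)))
p=[.4775,-.242,.25]
print(inverse_kinematics(p,Q(97)),inverse_kinematics(p,Q(-83)))
move_pose(p,Q(97))
print(get_time(),get_tcp_pos(),get_joint_pos().round(3),get_ft_force())
movel([.4775,-.242,.175],v=.1)
shot("hov")
s=cv2.imread("pics/scene_hov.png");t=cv2.imread("pics/top_hov.png")
print(get_time(), proj("top",get_tcp_pos()),proj("scene",get_tcp_pos()))
cv2.imwrite("pics/hov.png",np.hstack([cv2.resize(s[110:210,150:250],(400,400),interpolation=2),cv2.resize(t[140:240,295:395],(400,400),interpolation=2)]))
E
```

```text
[344.25938913 187.67788634] [348.12110279 185.59406376] [197.15143941 151.33632986]
[-4.91309217e-01  2.58958115e-01  1.80309961e+00 -4.44089210e-16
  1.07953493e+00 -2.18427859e+00] [-4.91309217e-01  2.58958115e-01  1.80309961e+00 -4.44089210e-16
  1.07953493e+00  9.57314062e-01]
3.2167 [ 0.47777826 -0.24153235  0.24998223] [-0.49   0.259  1.803  0.     1.08  -2.184] [-0.44491678 -0.25065704  0.12505358]
4.2167 [350.58035161 184.00541516] [196.34548858 146.31711337]
```

View pics/hov.png

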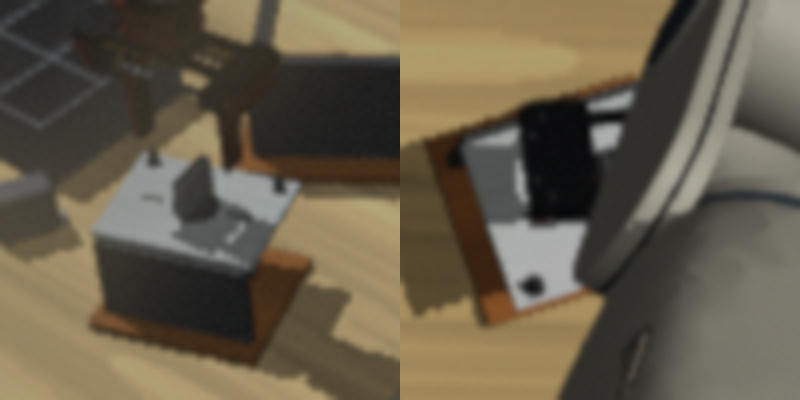

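The hover view shows the fingers straddling the wing. Fingertips are at scene (184.8,143.3) and (207.8,151.3), within 1 px of the prediction. I'll descend and grip.

Run:
```python
from h import *
print(movel([.4775,-.242,.117],v=.06,until_force=8),get_tcp_pos(),get_ft_force().round(2))
command_gripper(0.0)
print(get_grip_width()*88,get_ft_force().round(2),get_ft_torque().round(3),get_time())
f0=get_ft_force()
p=get_tcp_pos()
movel([p[0],p[1],p[2]+.012],v=.03)
print(get_ft_force()-f0,get_grip_width()*88)
movel([p[0],p[1],.20],v=.08)
print(get_ft_force()-f0,get_grip_width()*88,get_time(),get_tcp_pos())
shot("lift")
s=cv2.imread("pics/scene_lift.png");t=cv2.imread("pics/top_lift.png")
cv2.imwrite("pics/lift.png",np.hstack([cv2.resize(s[90:210,150:250],(400,480),interpolation=2),cv2.resize(t[130:250,295:395],(400,480),interpolation=2)]))
```

```text
False [ 0.47778646 -0.24215497  0.11733886] [ 0.27 -0.3   0.6 ]
11.764681672024329 [ 0.35  0.34 -0.18] [ 0.108 -0.054  0.061] 6.4833
[-0.73630183  0.31003193 -3.15269137] 12.03432735858913
[-0.73229259  0.26489511 -3.7931729 ] 11.611367868147124 8.0667 [ 0.4770959  -0.2417473   0.19949888]
```

View pics/lift.png

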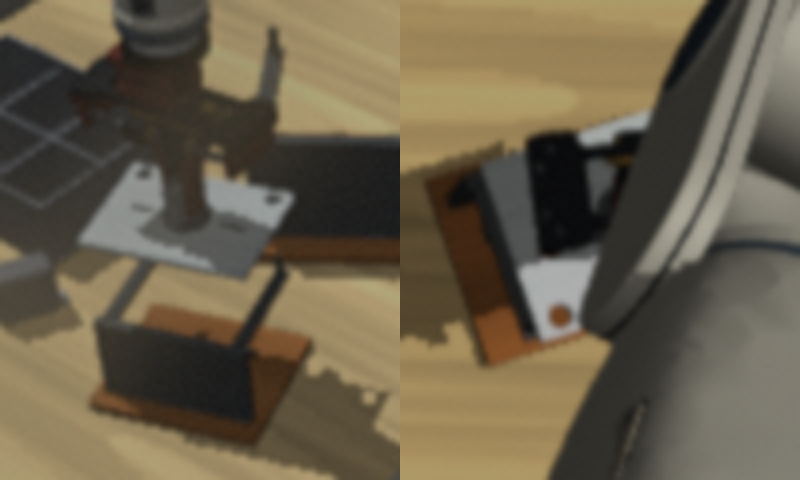

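Clear of the prongs: the bracket is empty below and the wrist carries about 3.8 N. Now I'll measure the cover's pose in the hand.

Run:
```python
from h import *
s=cv2.imread("pics/scene_lift.png")
x,y,w,h=165,122,66,50
v=cv2.resize(s[y:y+h,x:x+w],None,fx=12,fy=12,interpolation=2)
for i in range(170,231,10): cv2.putText(v,str(i),(int((i-x+.5)*12)-10,12),0,.35,(0,0,255),1);cv2.line(v,(int((i-x+.5)*12),14),(int((i-x+.5)*12),20),(0,0,255),1)
for i in range(130,171,10): cv2.putText(v,str(i)+"-",(0,int((i-y+.5)*12)+4),0,.35,(0,0,255),1)
cv2.imwrite("pics/l2.png",v)
```

```text
(no output)
```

View pics/l2.png

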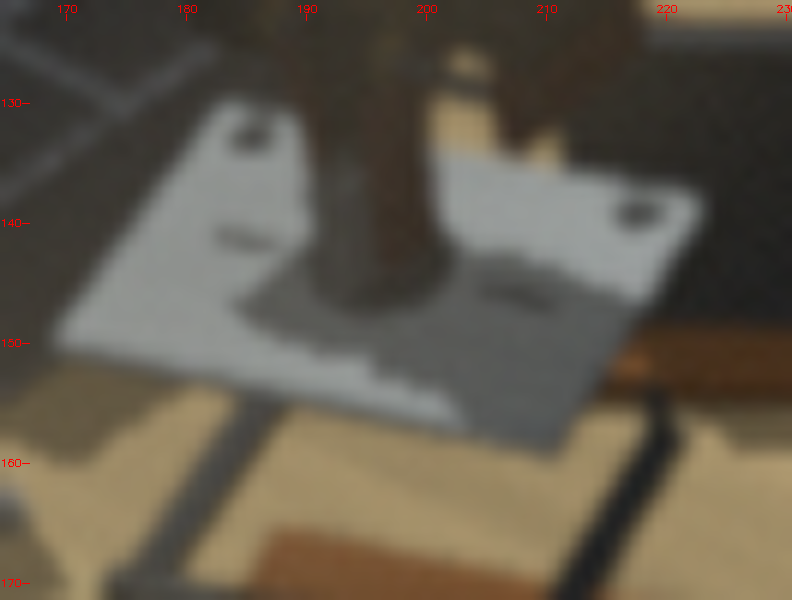

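Run:
```python
from h import *
tc=np.array([.4771,-.24175]); 
for z in (.186,.1885):
    P=[onz("scene",p,z) for p in ((223.3,137.7),(182.5,129.7),(168.8,149.6),(211.3,157.8))]
    print(z,np.mean(P,0)[:2]-tc,[np.linalg.norm(P[i]-P[i-1]).round(4) for i in range(4)])
    a=P[2]-P[1]+P[3]-P[0];b=P[0]-P[1]+P[3]-P[2]
    print(np.degrees(np.arctan2(a[1],a[0])),np.degrees(np.arctan2(b[1],b[0]))-90)
    M=[onz("scene",p,z) for p in((184.8,141.3),(207.5,146.2))];print("marks",np.mean(M,0)[:2]-tc,np.degrees(np.arctan2(*(M[1]-M[0])[[1,0]]))-90)
q=get_ee_rot();print(q,2*np.degrees(np.arctan2(q[2],q[1])))
```

```text
0.186 [-0.00274061 -0.00215783] [np.float64(0.1176), np.float64(0.163), np.float64(0.1209), np.float64(0.1617)]
19.673266205104433 19.623615826818522
marks [-0.0007161  -0.00188494] 18.002975106260195
0.1885 [-0.00059049  0.00015285] [np.float64(0.1173), np.float64(0.1626), np.float64(0.1206), np.float64(0.1613)]
19.673266205104373 19.62361582681855
marks [0.00142936 0.00042511] 18.00297510626025
[-6.35992290e-04  6.62614809e-01  7.48960069e-01 -1.60385937e-04] 97.00077985595445
```

View pics/o1.png

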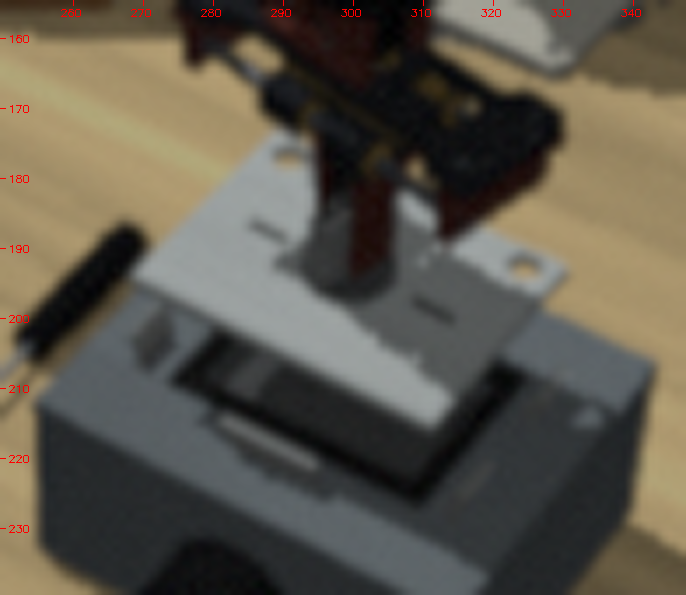

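View pics/o2.png

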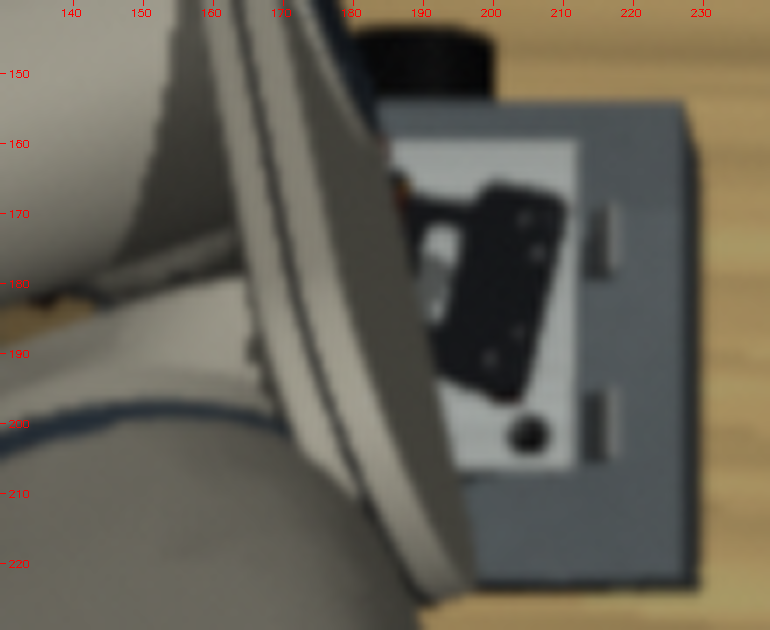

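Run:
```python
from h import *
tc=np.array([.46697,.19548]);z=.189
a=np.radians(1.7);R=np.array([[np.cos(a),-np.sin(a)],[np.sin(a),np.cos(a)]])
ex=lambda x,y:np.r_[tc+R@[x,y],z]
print("top bias (seen-expected, mm)")
for p,q in(((212.3,159.5),(.06,-.08)),((211.5,206.3),(-.06,-.08)),((205.2,201.7),(-.048,-.064))): print(1e3*(onz("top",p,z)-ex(*q))[:2])
print("scene")
C=[onz("scene",p,z) for p in((289,173.8),(331,194),(312.5,215),(268.5,193.5))]
for P,q in zip(C,((-.06,-.08),(-.06,.08),(.06,.08),(.06,-.08))): print(1e3*(P-ex(*q))[:2])
M=[onz("scene",p,z) for p in((287.5,187.5),(311.5,198.5))];print("marks",1e3*(np.mean(M,0)-np.r_[tc,z])[:2],np.degrees(np.arctan2(*(M[1]-M[0])[[1,0]]))-90)
b=C[1]-C[0]+C[2]-C[3];print("yaw cover",np.degrees(np.arctan2(b[1],b[0]))-90)
b=onz("top",(212.3,159.5),z)-onz("top",(211.5,206.3),z);print("yaw top",np.degrees(np.arctan2(b[1],b[0])))
# house right edge in top: corners
for p in((227.5,154.3),(228.5,223)): print(onz("top",p,.115))
```

```text
top bias (seen-expected, mm)
[ 1.65744094 -2.07762391]
[ 1.28465429 -1.21704885]
[ 1.02817534 -1.2445306 ]
scene
[3.90026578 4.26294839]
[8.00674762 5.78709565]
[-0.34702999  3.77414309]
[-0.41184758  0.78265542]
marks [1.34158945 0.38105171] 2.4640037401526627
yaw cover 0.939946590065091
yaw top 1.2852131693296727
[0.56345756 0.0827206  0.115     ]
[0.37337672 0.07365341 0.115     ]
```

```bash
cat >> h.py <<'E'
def crop(im,x,y,w,h,k):
    v=cv2.resize(im[y:y+h,x:x+w],(w*k,h*k),interpolation=cv2.INTER_CUBIC)
    for i in range(x-x%10+10,x+w,10): cv2.line(v,(int((i-x+.5)*k),0),(int((i-x+.5)*k),5),(0,0,255),1);cv2.putText(v,str(i),(int((i-x)*k)-10,16),0,.35,(0,0,255),1)
    for i in range(y-y%10+10,y+h,10): cv2.line(v,(0,int((i-y+.5)*k)),(5,int((i-y+.5)*k)),(0,0,255),1);cv2.putText(v,str(i),(8,int((i-y+.5)*k)+4),0,.35,(0,0,255),1)
    return v
E
python3 - <<'E'
from h import *
movel([.465,.1955,.158],v=.08,until_force=6)
print(get_time(),get_tcp_pos(),get_ft_force().round(2))
shot("low")
s=cv2.imread("pics/scene_low.png");t=cv2.imread("pics/top_low.png")
cv2.imwrite("pics/o3.png",crop(s,250,165,98,82,8))
cv2.imwrite("pics/o4.png",crop(t,160,140,75,90,6))
E
```

```text
11.2833 [0.46518879 0.1955504  0.1580359 ] [ 0.05 -0.45 -2.83]
```

View pics/o3.png

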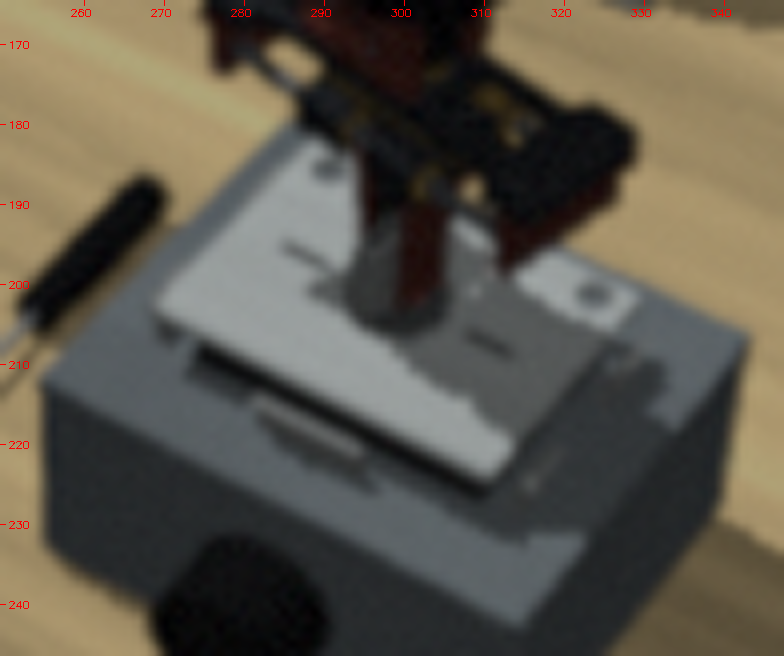

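View pics/o4.png

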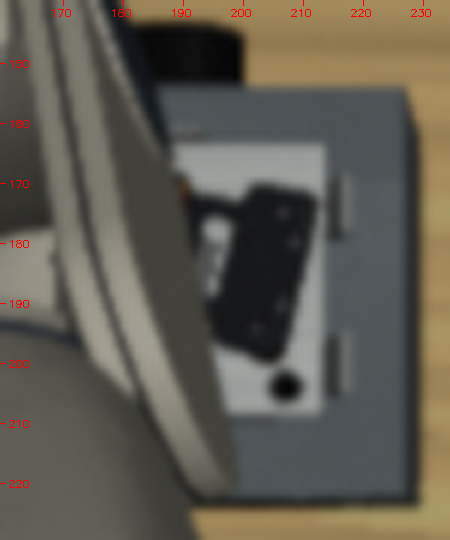

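Run:
```python
from h import *
b=np.array([.0013,-.0015,0])
for nm,p,z in(("R lip top inner",(215.4,173),.135),("R lip top inner2",(215.6,199),.135),("R lip outer",(218.6,186),.135),("toplip far edge",(184,161),.135),("toplip near",(184,165.3),.135),("botlip upper",(184,210.8),.135),("botlip lower",(184,213.5),.135),("Llip left",(149.2,175),.135),("Llip right",(155,175),.115),("cover UR",(214.2,163.5),.147),("cover LR",(213.3,208.2),.147)):
    print(nm,1e3*(onz("top",p,z)-b)[:2])
import math
for X in ((.465,.1955),):
  for n in("top","scene"):
    print(n,[proj(n,(X[0]+sx*.0625,X[1]+sy*0,.115)).round(1).tolist() for sx,sy in((1,0),(-1,0))],[proj(n,(X[0]+sx*.0625,X[1]+sy*0,.135)).round(1).tolist() for sx,sy in((1,0),(-1,0))],[proj(n,(X[0],X[1]+sy*.0825,z)).round(1).tolist() for sy in(1,-1) for z in(.115,.135)])
```

```text
R lip top inner [504.86606646 113.51936686]
R lip top inner2 [434.26931584 110.30187819]
R lip outer [469.59071677 103.58368371]
toplip far edge [535.87683772 199.78586528]
toplip near [524.00534778 199.19519333]
botlip upper [400.73302748 193.06171712]
botlip lower [393.54998026 192.704321  ]
Llip left [495.13520524 291.46518935]
Llip right [499.06781395 281.48263667]
cover UR [528.36071866 116.35923056]
cover LR [408.40430213 114.11370508]
top [[186.2, 166.0], [184.0, 211.2]] [[184.9, 164.5], [182.5, 210.6]] [[154.9, 187.7], [152.9, 186.6], [215.2, 189.1], [214.5, 188.1]]
scene [[288.0, 219.5], [309.0, 197.4]] [[288.2, 215.3], [309.4, 193.2]] [[320.1, 219.3], [320.6, 215.1], [278.4, 197.7], [278.5, 193.5]]
```

Run:
```python
from h import *
movel([.4645,.1965,.155],v=.05)
f0=get_ft_force();print(f0.round(2))
r=movel([.4645,.1965,.134],v=.025,until_force=5)
print(r,get_time(),get_tcp_pos(),(get_ft_force()-f0).round(2),get_ft_torque().round(2))
shot("d1")
s=cv2.imread("pics/scene_d1.png");t=cv2.imread("pics/top_d1.png")
cv2.imwrite("pics/o5.png",np.hstack([crop(s,250,165,98,90,5),crop(t,180,140,55,90,5)]))
```

```text
[ 0.04  0.87 -4.39]
True 12.3583 [0.46431062 0.19644058 0.13595375] [-0.88 -0.97  9.91] [-0.06  0.09  0.04]
```

View pics/o5.png

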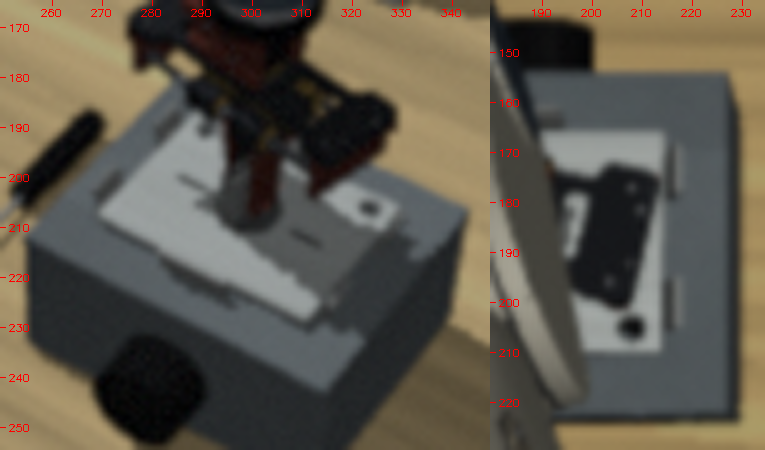

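Contact came at TCP z = 0.136 (cover top about 0.125, so on the rim), with only small side forces. The cover's edges lie inside the lips. I'll ease off the rim slightly and turn clockwise in steps, watching forces.

Run:
```python
from h import *
p=[.4644,.1965,.1374]
movel(p,v=.02); print(get_tcp_pos(),get_ft_force().round(2),get_ft_torque().round(2))
for y in (60,40,20,1.7):
    move_pose(p,Q(y)); print(y,get_time(),get_tcp_pos().round(4),get_joint_pos()[5].round(3),get_ft_force().round(2),get_ft_torque().round(2),get_grip_width()*88)
shot("t1")
s=cv2.imread("pics/scene_t1.png");t=cv2.imread("pics/top_t1.png")
cv2.imwrite("pics/o6.png",np.hstack([crop(s,250,165,98,90,5),crop(t,180,140,55,90,5)]))
```

```text
[0.46429433 0.19648492 0.13719372] [ 0.41  0.05 -3.31] [ 0.09 -0.06  0.02]
60 13.15 [0.4641 0.1964 0.1371] -0.674 [-0.37  0.65 -3.92] [-0.01 -0.    0.03] 11.660284042971433
40 13.575 [0.4642 0.1964 0.1372] -0.327 [ 0.28  0.61 -4.73] [-0.08  0.06 -0.01] 12.000167034143379
20 14.0 [0.4642 0.1964 0.1373] 0.022 [-0.64 -0.5  -4.29] [-0.06  0.03 -0.01] 11.750188818733266
1.7 14.4 [0.4643 0.1964 0.1373] 0.34 [ 0.31  0.16 -3.7 ] [-0.09  0.05  0.01] 12.082439297077853
```

View pics/o6.png

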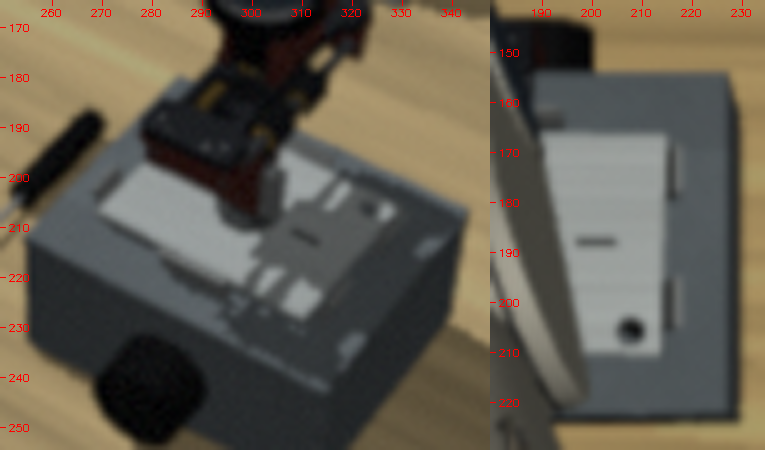

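The cover stayed put while turning: its mark is at top (201,188) and its hole at top (207,205), both unchanged. The wing now lies along the marks. Next I'll press down slowly.

Run:
```python
from h import *
p=[.4643,.1965]
f0=get_ft_force()[2]
r=movel([*p,.1285],frame=Q(1.7),v=.008,until_force=20)
print(r,get_time(),get_tcp_pos().round(4),get_ft_force().round(2),get_ft_torque().round(2))
for _ in range(3):
    wait(.3);print(get_tcp_pos().round(4),(get_ft_force()).round(2),get_grip_width()*88)
shot("p1")
s=cv2.imread("pics/scene_p1.png");t=cv2.imread("pics/top_p1.png")
cv2.imwrite("pics/o7.png",np.hstack([crop(s,250,165,98,90,5),crop(t,180,140,55,90,5)]))
```

```text
True 15.2667 [0.4644 0.1965 0.132 ] [-1.62  0.18  6.77] [-0.13  0.27  0.08]
[0.4644 0.1965 0.132 ] [-0.2  -0.34  6.25] 11.772759766358014
[0.4644 0.1965 0.132 ] [-1.07  0.13  6.41] 11.91717287270916
[0.4644 0.1965 0.132 ] [-0.43 -0.02  5.72] 11.7744073993672
```

View pics/o7.png

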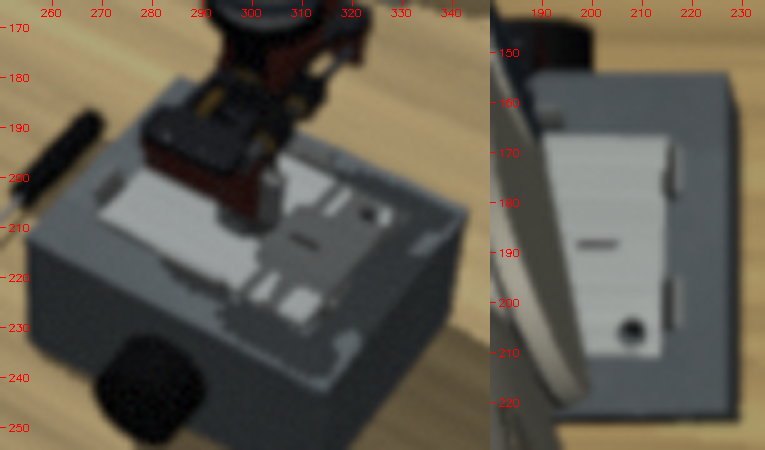

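The cover is about 5.3 mm down at 6 N, right at the hard face. I'll add a bit of firm push.

Run:
```python
from h import *
for z in (.1318,.1314,.1310,.1306,.1302,.1298):
    movel([.4643,.1965,z],frame=Q(1.7),v=.005)
    wait(.15);F=np.mean([(wait(.02),get_ft_force())[1] for _ in range(5)],0);print(z,get_tcp_pos().round(4),F.round(2))
    if F[2]>18: break
q=get_ee_rot();print(2*np.degrees(np.arctan2(q[2],q[1])),get_time())
```

```text
0.1318 [0.4644 0.1965 0.1321] [-2.46 -1.48  6.54]
0.1314 [0.4644 0.1965 0.1319] [-3.22 -1.72  8.71]
0.131 [0.4644 0.1965 0.1319] [-4.97 -2.22 13.05]
0.1306 [0.4644 0.1965 0.1319] [-5.77 -2.68 17.25]
0.1302 [0.4645 0.1965 0.1318] [-7.23 -3.35 21.28]
1.7215943916355687 18.7833
```

Run:
```python
from h import *
shot("p2");t=cv2.imread("pics/top_p2.png");s=cv2.imread("pics/scene_p2.png")
# right edge, row-wise subpixel crossing
P=[]
for r in range(170,208):
    a=t[r,205:222].min(1).astype(float)
    for i in range(3,len(a)-1):
        if a[i]>110>=a[i+1]: P.append((205+i+(a[i]-110)/(a[i]-a[i+1]),r));break
vx,vy,x,y=cv2.fitLine(np.array(P,np.float32),cv2.DIST_HUBER,0,.01,.01)[:,0]
e=[onz("top",(x+(r-y)*vx/vy,r),.121) for r in(170,207)];d=e[0]-e[1];print(len(P),"cover x yaw",np.degrees(np.arctan2(d[1],d[0])), "edge y-> centre",np.mean(e,0)[1]+.0015+.08)
print(get_ft_force().round(2),get_qvel().round(4).max(),get_grip_width()*88,get_time())
cv2.imwrite("pics/o8.png",np.hstack([crop(s,250,165,98,90,5),crop(t,180,140,55,90,5)]))
```

```text
38 cover x yaw 0.5131640013997408 edge y-> centre 0.19656479795174625
[-7.24 -3.5  21.1 ] 0.0015 11.773103160415705 18.8833
```

View pics/o8.png

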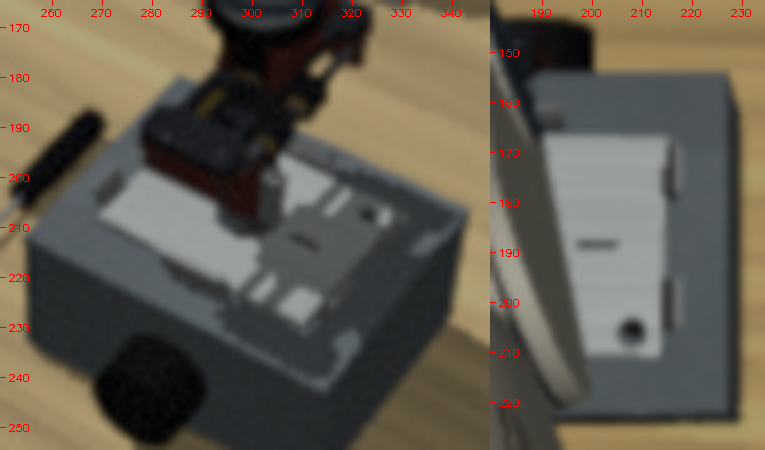

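The last view shows the cover square inside the lips, with its mark at top (201,188) in line with the wing. Everything agrees, so I'm handing in.

```bash
python3 -c "
from station import *
job_done();print(get_time(),get_ft_force(),get_tcp_pos())"
```

```text
the job is handed in; nothing more can be done
the job is handed in; nothing more can be done
```

I lifted the cover off the small bracket by its wing and set it on the housing's sealing rim. I then turned the fastener about 78° clockwise and pressed the cover flat. I handed in at about 19 s with the grip still closed and pushing down at about 21 N. The station gives no verdict.

**Last checks:**
- **Pressed home:** the cover moved about 5.3 mm from rim contact to a hard stop at TCP z 0.132. The last 0.2 mm of travel took the push from 6.5 N to 21 N, so it was on the hard face.
- **Seated:** the cover measured 0.5° in yaw, against about 1.7° for the housing. Its edges are inside the lips.
- **Fastener:** the jaw direction and the cover's measured yaw put it at about 1.55 rad, with 1.571 being lined up.
- **Grip:** the jaw width held steady at 11.8 mm on the wing. The arm was at rest, with about 8 N of side force under the press.
- **Bystanders:** I saw none touched, but I did not measure their positions again.

**Disagreements:** the two cameras differed by 3–8 mm on the housing's position. I corrected the top view against the known tool position and trusted it more. The clean drop between the lips bore that out. The scene-view cover corners near the gripper were up to 8 mm off and were not used.

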